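Run one test in a clamshell board fixture: latch, start, release

ROBOT

A 6-joint arm with a two-finger parallel gripper is mounted at the origin on a cart in front of the work surface, level with it; the furniture and walls round the work are solid. World frame = base frame: x ahead of the robot, y to its left, z up, the work surface at z = 0. Lengths are in m, angles in rad, forces in N, time in s.
With the tool pointing down it reaches from about 0.375 to 0.9 m from the base axis. Payload 3.1 kg.
Tool frame: the origin (TCP) lies at the very end of the fingers, on their centre line; the grasp point (between the pads) lies 19 mm behind it; z points along the fingers, y is the line along which they close (so a half turn about z gives the same grasp; the last joint's range is limited). The gripper opens to 87 mm and grips with 3 to 60 N. Pads are 19 mm wide; open, the fingers measure 117 mm over their backs; the gripper's body (75 mm by 190 mm) begins 51 mm behind the grasp point.
Start: joints at [-1.516, 0.527, 1.433, -0, 1.181, -0.178], TCP at [0.145, -0.608, 0.223] pointing down, gripper open.
Joint ranges: [-3.08, 3.08], [-0.75, 2.2], [0.22, 2.44], [-1.43, 4.57], [0, 2.65], [-2.85, 2.85]. Speed limits (rad/s): [2.79, 2.79, 3.14, 3.14, 3.14, 3.14].

INTERFACE

Orientations are given as a unit quaternion [x, y, z, w].
In Python, from rig import status, viewer, robot gives the robot as it stands.
- The arm moves only by the tool arm_command, never from a script. Its arguments are lists of equal length, an entry for each row: "delta_rot": the turn, a rotation vector about the tool's x, y, z in degrees, a list of three; "delta_pos": the shift along the tool's x, y, z in m, a list of three; "gripper": the closure, from -1 (fully open) to 1 (shut). In form: {"delta_rot": [[rx, ry, rz], ...], "delta_pos": [[dx, dy, dz], ...], "gripper": [gripper, ...]}. A call has 1 to 12 rows; each row is the pose to reach, as a shift and turn from the pose commanded when the call began, along the tool's axes at that moment; what a row does not reach only later rows make up. A row lasts 1/12 s, in which the tool goes at most 41.7 mm and 7.16 degrees, less where a joint would pass 70% of its speed; a pose out of reach is approached as far as the arm can. A call with a gripper value outside its range is refused whole. The fingers move at their own pace and stop on an object; "grip_force" is the grip in N (left out, the last holds). Time passes only in rows, so rows that repeat a pose let the fingers close. It gives the time, the measured TCP pose, the force, the opening and the grip force at its end, in the units of the state.
- status.get_obs(): the state, without advancing time (a new reading comes with each control period).
- viewer.camera(name): name is "side" or "top" or "wrist"; returns a dict with "pixels" (480x640x3 uint8, blue, green, red), "fx", "fy", "cx", "cy" (pixels), "pose" (4x4, takes a point from camera to world coordinates); the wrist camera has in their place "mount" (4x4, takes a point from camera to tool coordinates, whose origin is the TCP and whose axes are the flange's). Camera axes: x right, y down, z forward; pixel columns grow to the right and rows downward; lengths in m; the calibration is good to about 2 mm. A picture is of the moment at which its call begins: read the wrist's pose just before it. There is no depth.
- robot.hand_in(): hands the job in; it is judged then, once.
The state is a dict: "time": time; "q": joint angles; "joint_velocities": joint speeds; "joint_torque": joint torques, N m; "position": TCP position; "tool_rot": TCP orientation; "ft_force": force on the tool from outside, world axes, zero at the start; "moment": the same for the moment, N m; "grip_width": finger opening in m; "grip_force": force on a finger pad.
Only numpy, scipy, OpenCV 4.12 (cv2) and the standard library are available. Lean on these libraries where they do the work, as an engineer would, in place of code of your own. Each camera call takes 0.05 s, during which the arm holds its last target. There are 200 camera calls.

TASK

Test the circuit board in the clamshell test fixture, using only the closed fingers: press the sprung lid down until the steel latch at its front snaps over the lid's bar and holds it shut by itself, then press the flat start button of the two-button station fully in and keep it in for two seconds, let go of it, and press down the latch's thumb tab so that the lid springs fully open again. Never press start while the lid is not latched, and do not press the taller mushroom-headed stop button; do not touch the board, which must stay lying in its nest. Nothing is to be gripped, lifted or pushed about, neither the station nor the amber tape roll, round white dish and steel tweezers lying near the work.

Things in the scene. Friction and masses are not known exactly. Their poses are not given: they have to be found in the camera images.
- fixture: Clamshell board test fixture fixed to the desk: dark box 108 (x) x 140 (y) x 45 mm high with an aluminium lid on top. Origin at the centre of the underside, z up; -x is its front (operator side, towards the robot), where the latch is; the lid's hinge line runs along y at x = +45 mm, z = 63.5 mm.
- lid (a joint): Lid angle in rad: 0 shut and latched, 0.75 open (its sprung rest), hard stop at -0.02. Aluminium frame with clear window, 100 mm from hinge line to front edge, 96 wide, 7 thick; shut, its upper face is at z = 67 mm. Pressing its front part down against the stop takes about 10 N and lets the latch snap over the steel bar at its front edge; let go, it stays within 0.015 of 0.
- lid_lip (a point): Point on the lid's upper face, in the middle of the width, 88 mm from the hinge line and 12 mm behind the front edge: a good place to press. It swings down and towards the fixture's front on a circle about the hinge line as the lid shuts.
- latch (a joint): Angle of the spring latch in rad: 0 at rest (hooked, or waiting), grows to 0.28 (stop) as its thumb tab is pressed down; 0.2 frees the lid, with about 4 N on the tab; it springs back when released.
- latch_tab (a point): Centre of the upper face of the latch's ribbed steel thumb tab (free part 33 mm long, 30 mm wide, level, 49 mm above the desk, 90 mm in front of the fixture's origin; the hook stands 19 mm behind this point, 72 mm above the desk, and leans 8 mm over the tab as it is pressed). Press the tab straight down; this point sinks 7 mm until the lid is freed, 9 mm at the stop.
- probe_bed (a joint): How far the sprung bed under the board is pressed down onto the test probes (m): 0 free, about 0.0036 with the lid latched.
- nest (a point): Where the board's origin lies while the board rests in the nest with the lid open; x, y, z along the fixture's axes. The nest's four black corners leave 1.5 mm round the board.
- board: Green circuit board, 46 (x) x 70 (y) x 2.4 mm with small parts on top, loose in the nest of the fixture. Origin at the centre of its underside, z up.
- station: Loose two-button control station, grey box 60 (x) x 100 (y) x 45 mm high on rubber feet, 0.7 kg, at any yaw. Origin at the centre of its underside, z up. Its two white buttons stand 50 mm apart on the long axis: start at y = -25 mm, stop at y = +25 mm.
- start_button (a joint): Travel of the start button (m): 0 out, 0.005 fully in with about 5 N; springs back.
- start_top (a point): Centre of the top of the start button: the low flat disc, 26 mm diameter, its top 56 mm above the desk when out; it stands 7.5 mm proud of its collar.
- stop_button (a joint): Travel of the stop button (m): 0 out, 0.005 fully in. Not to be pressed.
- stop_top (a point): Centre of the top of the stop button: mushroom head 36 mm in diameter, its top 69.5 mm above the desk.
- kapton_roll: Roll of amber tape lying flat, 60 mm diameter, 12 mm high, near the front of the desk. Bystander. Origin at the centre of its underside.
- tip_dish: White round dish, 60 mm diameter, 23 mm high, farther back than the station, left of the white block. Bystander. Origin at the centre of its underside.
- tweezers_steel: Steel tweezers lying flat, 118 x 14 x 9 mm, in front of the fixture. Bystander. Origin at the centre of the underside.
Not all that is in view belongs to the job. Leave any red look-alike of the station alone.

How it is judged:
On the way, in this order (a step that is already met when the one before it is completed fails the run):
1. The lid is held shut by the latch alone, the board pressed onto the probes (value of joint lid below 0.02 rad and value of joint latch below 0.05 rad and value of joint probe_bed above 0.002 m and contact force between the fingers and fixture below 0.2 N), for 0.3 s.
2. Start is held fully in (4 mm or more) with the lid latched (value of joint lid below 0.02 rad and value of joint latch below 0.05 rad and value of joint start_button above 0.004 m), for 1.5 s.
3. Start is let out again with the lid still latched (value of joint lid below 0.02 rad and value of joint latch below 0.05 rad and value of joint start_button below 0.001 m), for 0.1 s.
4. The thumb tab is pressed down by the fingers and the latch lets the lid rise (value of joint latch above 0.08 rad and value of joint lid above 0.04 rad and contact force between the fingers and latch above 0.5 N).
5. The lid stands open (value of joint lid above 0.68 rad), for 0.2 s.
At the end, for the whole second after the job is handed in: After the test the lid stands open (0.68 rad or more) and still, the latch and both buttons are back out, the board lies flat in its nest within 4 mm of where it belongs, and the station stands within 12 mm of where it was (value of joint lid above 0.68 rad and velocity of joint lid below 0.1 rad/s and value of joint latch below 0.05 rad and value of joint each of start_button, stop_button below 0.001 m and value of joint probe_bed below 0.0015 m and horizontal distance between board and nest below 0.004 m and z of board in the frame of nest below 0.003 m and angle between board's own z axis and vertical below 0.06 rad and distance of station from where it was at the start of the episode below 0.012 m and angle between station's own z axis and vertical below 0.05 rad and linear speed of each of station, board below 0.02 m/s); the robot touches nothing.
It fails at once if Start pressed (2 mm or more) while the lid is not latched shut (value of joint start_button above 0.002 m and (value of joint lid above 0.03 rad or value of joint latch above 0.08 rad)).
It fails at once if Stop button pressed (1.5 mm or more) (value of joint stop_button above 0.0015 m).
It fails at once if Board touched by the fingers, or lifted or thrown out of its nest (contact force between the fingers and board above 0.5 N or horizontal distance between board and nest above 0.006 m or z of board in the frame of nest above 0.008 m).
It fails at once if Station lifted, tipped or pushed more than 12 mm (distance of station from where it was at the start of the episode above 0.012 m or angle between station's own z axis and vertical above 0.15 rad or height (world z) of station above 0.006 m).
It fails at once if A bystander lifted or pushed more than 10 mm (distance of any of kapton_roll, tip_dish, tweezers_steel from where it was at the start of the episode above 0.01 m).
It also fails if it takes over 53 s, if anything falls off the work surface, if the arm or the gripper's body presses on something with over 40 N, if the wrist force passes 120 N, or if a joint passes its speed limit or range.

## Working session

There is one attempt and no reset: what is moved stays moved. The work goes in short steps, Python scripts to look and compute and a tool call to move; the robot and the scene stay as the last step left them, time stands still between calls to the robot, and variables do not carry over. Pictures are saved under pics/ and viewed, at most 10 in all, crops included, and the job is handed in when it is done.

Besides the shell and the picture viewer there is one more tool, called after "Request:" in YAML: its name, and indented under it one key for each argument. arm_command: Moves the arm, as the interface text tells. Its arguments: {"type":"object","properties":{"delta_rot":{"type":"array","items":{"type":"array","items":{"type":"number"}}},"delta_pos":{"type":"array","items":{"type":"array","items":{"type":"number"}}},"gripper":{"type":"array","items":{"type":"number"}},"grip_force":{"type":"number"}},"required":["delta_rot","delta_pos","gripper"]}

```bash
mkdir -p pics; ls
python3 - <<'E'
from rig import status, viewer
import cv2,numpy as np,pickle
np.set_printoptions(precision=4,suppress=True)
o=status.get_obs();print({k:np.round(v,3) for k,v in o.items()})
for n in("top","side"):
    c=viewer.camera(n);cv2.imwrite(f"pics/{n}0.png",c["pixels"]);pickle.dump(c,open(f"{n}0.pkl","wb"));print(n,c["fx"],c["fy"],c["cx"],c["cy"]);print(c["pose"])
E
```

```text
pics
{'time': np.float64(0.0), 'q': array([-1.516,  0.529,  1.434, -0.   ,  1.181, -0.179]), 'joint_velocities': array([-0.001,  0.   , -0.002,  0.002, -0.   ,  0.   ]), 'joint_torque': array([  0.   , -44.004, -17.659,   0.063,   0.058,  -0.   ]), 'position': array([ 0.145, -0.607,  0.222]), 'tool_rot': array([ 0.993,  0.117,  0.   , -0.001]), 'ft_force': array([-0.708, -0.303,  0.128]), 'moment': array([ 0.001,  0.009, -0.017]), 'grip_force': np.float64(0.0), 'grip_width': np.float64(0.087)}
top 540.5741720021856 540.5741720021856 307.1796417340093 240.33536398469687
[[-0.0168 -0.9983  0.0555  0.3754]
 [-0.9997  0.0177  0.0155  0.3687]
 [-0.0164 -0.0552 -0.9983  1.3055]
 [ 0.      0.      0.      1.    ]]
side 495.8478387477567 495.8478387477567 320.73068521587095 238.69392642046586
[[-0.1605 -0.74    0.6531 -0.1508]
 [-0.987   0.1286 -0.0969  0.4389]
 [-0.0123 -0.6602 -0.751   0.7532]
 [ 0.      0.      0.      1.    ]]
```

View pics/top0.png

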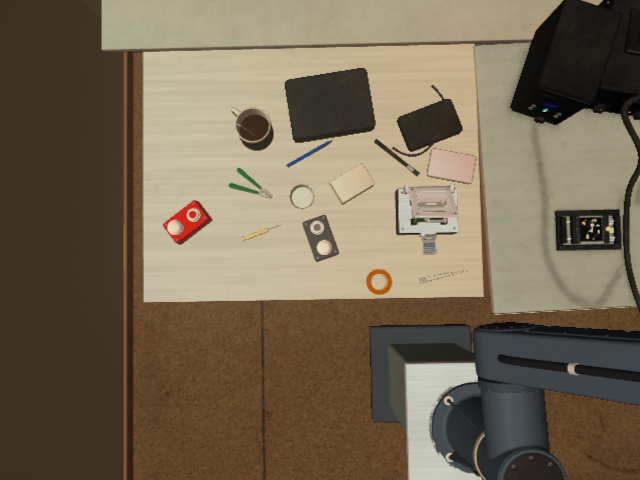

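View pics/side0.png

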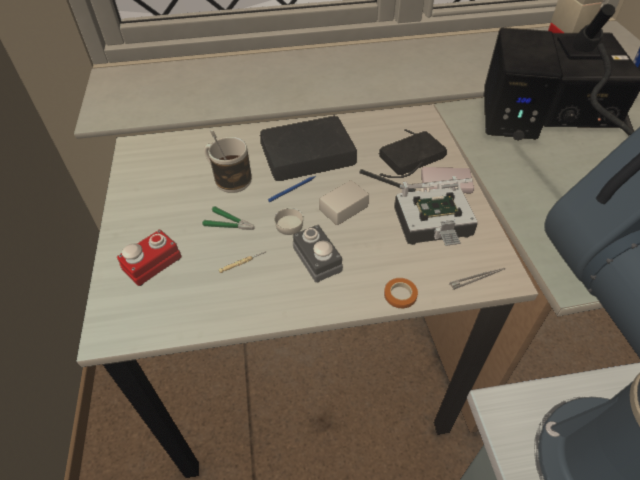

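The side view shows the fixture at (436,212) and its tab at (449,238). The grey station is at (318,250), with the flat ringed start at (311,234) and the mushroom stop at (322,250). Candidates for the station in the top view are the red look-alike at (187,222), which I reject, and the grey station at (320,238), which I choose. For start, it's the ringed disc at (316,227) rather than the bigger head at (323,249). I'll check both in an enlarged crop.

Run:
```python
import cv2,numpy as np
t=cv2.imread("pics/top0.png")
a=cv2.resize(t[205:275,290:350],None,fx=6.5,fy=6.5,interpolation=cv2.INTER_CUBIC) 
b=cv2.resize(t[180:264,390:466],None,fx=5.4,fy=5.4,interpolation=cv2.INTER_CUBIC)
h=max(a.shape[0],b.shape[0]);p=lambda i:cv2.copyMakeBorder(i,0,h-i.shape[0],0,0,0)
o=cv2.hconcat([p(a),p(b)]);print(o.shape,a.shape);cv2.imwrite("pics/crop1.png",o)
```

```text
(455, 800, 3) (455, 390, 3)
```

View pics/crop1.png

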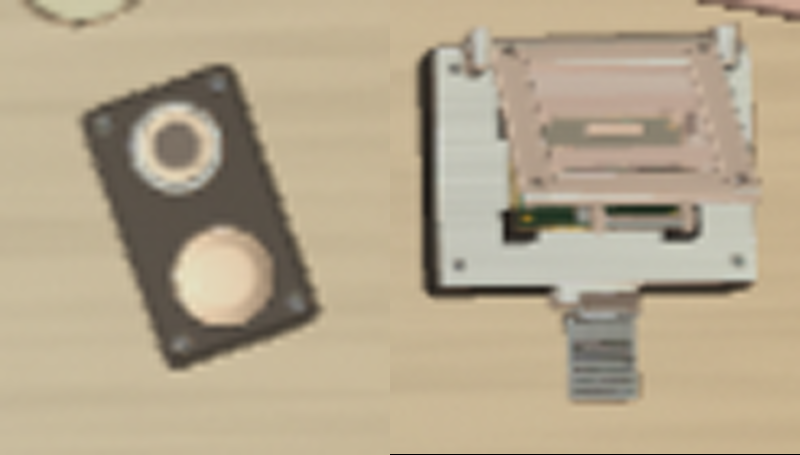

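In the crop, start is the ringed flat disc at top px (317.1,227.6) and the mushroom stop is at (324.2,247.3). The thumb tab centre is at (429.4,246.7), and the plate corners are readable.

```bash
cat > h.py <<'E'
import numpy as np,pickle
np.set_printoptions(precision=4,suppress=True)
def ray(c,u,v,z,pose=None):
    P=c["pose"] if pose is None else pose
    d=P[:3,:3]@np.array([(u-c["cx"])/c["fx"],(v-c["cy"])/c["fy"],1]);o=P[:3,3]
    return o+d*(z-o[2])/d[2]
E
python3 - <<'E'
from h import *
t=pickle.load(open("top0.pkl","rb"));s=pickle.load(open("side0.pkl","rb"))
B=lambda x,y:(390+(x-390)/5.4,180+y/5.4)
for n,p,z in[("start",(290+176/6.5,205+147/6.5),.056),("stop",(290+222/6.5,205+275/6.5),.0695),("tab",B(603,360),.049),("FL",B(440,288),.045),("FR",B(755,283),.045),("BL",B(435,45),.045),("BR",B(750,40),.045),("kap",(379,282),.012),("twz",(443,277),.009),("dish",(302,197),.023)]:
    print(n,ray(t,*p,z))
for n,p,z in[("start",(311,234),.056),("stop",(322,250),.0695),("tab",(450,239),.049)]:
    print("side",n,ray(s,*p,z))
E
```

```text
start [0.474  0.3646 0.056 ]
stop [0.4275 0.3493 0.0695]
tab [0.4255 0.105  0.049 ]
FL [0.458  0.1733 0.045 ]
FR [0.4577 0.0379 0.045 ]
BL [0.5636 0.1727 0.045 ]
BR [0.5632 0.0367 0.045 ]
kap [0.3449 0.2194 0.012 ]
twz [0.3542 0.0665 0.009 ]
dish [0.5505 0.3992 0.023 ]
side start [0.4704 0.3652 0.056 ]
side stop [0.4167 0.3528 0.0695]
side tab [0.4193 0.1084 0.049 ]
```

Request:
arm_command:
  delta_rot:
    - [0, 0, 4]
    - [0, 0, 8]
    - [0, 0, 13.4]
    - [0, 0, 13.4]
    - [0, 0, 13.4]
    - [0, 0, 13.4]
    - [0, 0, 13.4]
    - [0, 0, 13.4]
    - [0, 0, 13.4]
    - [0, 0, 13.4]
  delta_pos:
    - [0.328, -0.187, 0]
    - [0.328, -0.187, 0]
    - [0.328, -0.187, 0]
    - [0.328, -0.187, 0]
    - [0.328, -0.187, 0]
    - [0.328, -0.187, 0]
    - [0.328, -0.187, 0]
    - [0.328, -0.187, 0]
    - [0.328, -0.187, 0]
    - [0.328, -0.187, 0]
  gripper: [1, 1, 1, 1, 1, 1, 1, 1, 1, 1]

```text
time: 0.93
position: [0.4244, -0.3443, 0.2222]
tool_rot: [1.0, 0.003, 0.001, -0.002]
ft_force: [0.2, -1.1, 0.2]
grip_width: 0.0282
grip_force: 0.0
```

Request:
arm_command:
  delta_rot:
    - [0, 0, 0]
    - [0, 0, 0]
    - [0, 0, 0]
    - [0, 0, 0]
    - [0, 0, 0]
    - [0, 0, 0]
    - [0, 0, 0]
    - [0, 0, 0]
    - [0, 0, 0]
    - [0, 0, 0]
    - [0, 0, 0]
    - [0, 0, 0]
  delta_pos:
    - [0.02, -0.449, 0]
    - [0.02, -0.449, 0]
    - [0.02, -0.449, 0]
    - [0.02, -0.449, 0]
    - [0.02, -0.449, 0]
    - [0.02, -0.449, 0]
    - [0.02, -0.449, 0]
    - [0.02, -0.449, 0]
    - [0.02, -0.449, 0]
    - [0.02, -0.449, 0]
    - [0.02, -0.449, 0]
    - [0.02, -0.449, 0]
  gripper: [1, 1, 1, 1, 1, 1, 1, 1, 1, 1, 1, 1]

```text
time: 1.93
position: [0.4398, 0.1037, 0.2225]
tool_rot: [1.0, 0.003, -0.0, -0.001]
ft_force: [0.1, -0.5, -0.7]
grip_width: 0.0005
grip_force: 0.0
```

```bash
cat >> h.py <<'E'
def wrist(name):
    from rig import status,viewer; import cv2
    from scipy.spatial.transform import Rotation as R
    o=status.get_obs();c=viewer.camera("wrist");T=np.eye(4)
    T[:3,:3]=R.from_quat(o["tool_rot"]).as_matrix();T[:3,3]=o["position"]
    c["pose"]=T@c["mount"];pickle.dump(c,open(name+".pkl","wb"));cv2.imwrite(f"pics/{name}.png",c["pixels"])
    print(o["time"],o["position"],o["tool_rot"],o["ft_force"],o["grip_width"]);return c
E
python3 -c "
from h import *
c=wrist('w1');print(c['mount'],c['fx'])"
```

```text
1.9333 [0.4398 0.1037 0.2225] [ 1.      0.0031 -0.0001 -0.0011] [ 0.1432 -0.4806 -0.6652] 0.0005357178755514101
[[ 0.0005 -0.9609 -0.277   0.0752]
 [ 1.      0.0005 -0.0001 -0.0004]
 [ 0.0002 -0.277   0.9609 -0.1615]
 [ 0.      0.      0.      1.    ]] 407.97899123226097
```

View pics/w1.png

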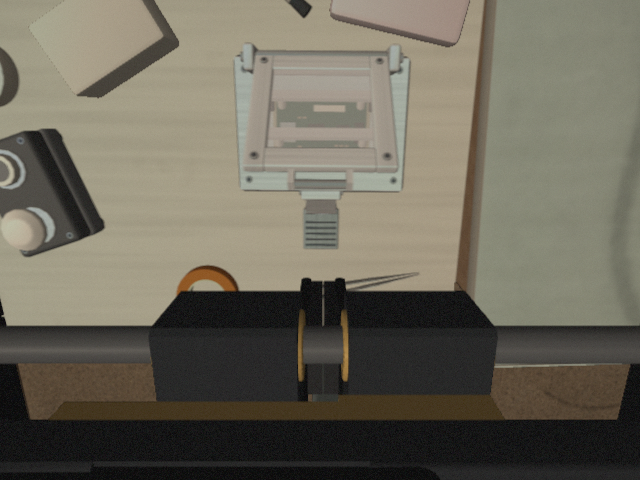

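The wrist view shows the lid open, with its lip bar near (320,178), the tab spanning rows ~200–248 at col 321, and the plate's front edge at row 190. The station is at the left edge.

Run:
```python
from h import *
c=pickle.load(open("w1.pkl","rb"))
for n,p,z in[("tab end",(321,248),.049),("tabL",(304,230),.049),("tabR",(339,230),.049),("FL",(241,190),.045),("FR",(402,191),.045),("start",(5,168),.056),("stop",(20,230),.0695),("lid front L",(246,170),.132),("lid front R",(396,171),.132)]: print(n,ray(c,*p,z))
```

```text
tab end [0.4085 0.1057 0.049 ]
tabL [0.4244 0.1203 0.049 ]
tabR [0.4246 0.0905 0.049 ]
FL [0.4576 0.173  0.045 ]
FR [0.4577 0.0382 0.045 ]
start [0.4759 0.3586 0.056 ]
stop [0.4283 0.3464 0.0695]
lid front L [0.4848 0.1517 0.132 ]
lid front R [0.4848 0.0596 0.132 ]
```

Request:
arm_command:
  delta_rot:
    - [0, 0, 0]
    - [0, 0, 0]
    - [0, 0, 0]
    - [0, 0, 0]
    - [0, 0, 0]
    - [0, 0, 0]
  delta_pos:
    - [0.03, 0, 0.025]
    - [0.0585, -0.001, 0.055]
    - [0.0585, -0.001, 0.072]
    - [0.0585, -0.001, 0.072]
    - [0.0585, -0.001, 0.072]
    - [0.0585, -0.001, 0.072]
  gripper: [1, 1, 1, 1, 1, 1]

```text
time: 2.48
position: [0.4987, 0.099, 0.1511]
tool_rot: [1.0, -0.001, -0.0, 0.0]
ft_force: [-0.4, 0.4, 0.6]
grip_width: 0.0006
grip_force: 0.0
```

Request:
arm_command:
  delta_rot:
    - [0, 0, 0]
    - [0, 0, 0]
    - [0, 0, 0]
    - [0, 0, 0]
    - [0, 0, 0]
    - [0, 0, 0]
    - [0, 0, 0]
    - [0, 0, 0]
    - [0, 0, 0]
    - [0, 0, 0]
    - [0, 0, 0]
    - [0, 0, 0]
  delta_pos:
    - [0.004, -0.006, 0.012]
    - [0.004, -0.006, 0.022]
    - [-0.001, -0.006, 0.029]
    - [-0.005, -0.006, 0.035]
    - [-0.009, -0.006, 0.041]
    - [-0.012, -0.006, 0.047]
    - [-0.015, -0.006, 0.053]
    - [-0.018, -0.006, 0.06]
    - [-0.02, -0.006, 0.067]
    - [-0.022, -0.006, 0.075]
    - [-0.023, -0.006, 0.081]
    - [-0.023, -0.006, 0.084]
  gripper: [1, 1, 1, 1, 1, 1, 1, 1, 1, 1, 1, 1]

```text
time: 3.48
position: [0.4765, 0.1059, 0.066]
tool_rot: [1.0, -0.0, 0.0, -0.0]
ft_force: [0.7, -0.2, 6.4]
grip_width: 0.0007
grip_force: 3.2
```

Request:
arm_command:
  delta_rot:
    - [0, 0, 0]
    - [0, 0, 0]
    - [0, 0, 0]
    - [0, 0, 0]
  delta_pos:
    - [0, 0, 0.001]
    - [0, 0, 0.002]
    - [0, 0, 0.003]
    - [0, 0, 0.003]
  gripper: [1, 1, 1, 1]

```text
time: 3.82
position: [0.4765, 0.1059, 0.0655]
tool_rot: [1.0, 0.0, 0.001, 0.0]
ft_force: [-2.6, -0.0, 22.1]
grip_width: -0.0001
grip_force: 11.0
```

Request:
arm_command:
  delta_rot:
    - [0, 0, 0]
    - [0, 0, 0]
    - [0, 0, 0]
    - [0, 0, 0]
    - [0, 0, 0]
    - [0, 0, 0]
    - [0, 0, 0]
    - [0, 0, 0]
    - [0, 0, 0]
    - [0, 0, 0]
  delta_pos:
    - [0, 0, -0.003]
    - [0, 0, -0.006]
    - [0, 0, -0.01]
    - [0, 0, -0.02]
    - [0, 0, -0.05]
    - [0, 0, -0.08]
    - [0, 0, -0.1]
    - [0, 0, -0.1]
    - [0, 0, -0.1]
    - [0, 0, -0.1]
  gripper: [1, 1, 1, 1, 1, 1, 1, 1, 1, 1]

```text
time: 4.65
position: [0.4751, 0.106, 0.1629]
tool_rot: [1.0, -0.0, -0.001, -0.0]
ft_force: [-0.3, -1.1, 0.4]
grip_width: 0.0005
grip_force: 0.0
```

```bash
python3 -c "
from h import *
c=wrist('w2')"
```

```text
4.65 [0.4751 0.106  0.1629] [ 1.    -0.    -0.001 -0.   ] [-0.3383 -1.0784  0.4163] 0.000491097623586172
```

View pics/w2.png

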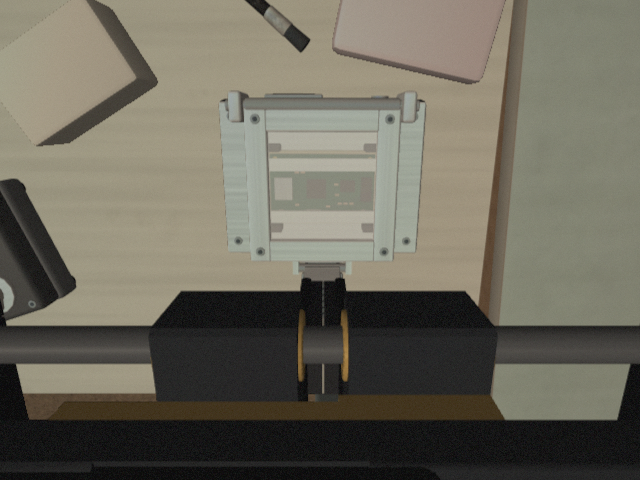

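The lid stands shut and latched: its frame is flat, and the hook sits over the bar at (323,270). Next is the station.

Request:
arm_command:
  delta_rot:
    - [0, 0, 0]
    - [0, 0, 0]
    - [0, 0, 0]
    - [0, 0, 0]
    - [0, 0, 0]
    - [0, 0, 0]
    - [0, 0, 0]
    - [0, 0, 0]
    - [0, 0, 0]
  delta_pos:
    - [-0.016, -0.25, -0.04]
    - [-0.016, -0.25, -0.04]
    - [-0.016, -0.25, -0.04]
    - [-0.016, -0.25, -0.04]
    - [-0.016, -0.25, -0.04]
    - [-0.016, -0.25, -0.04]
    - [-0.016, -0.25, -0.04]
    - [-0.016, -0.25, -0.04]
    - [-0.016, -0.25, -0.04]
  gripper: [1, 1, 1, 1, 1, 1, 1, 1, 1]

```text
time: 5.45
position: [0.4589, 0.3552, 0.2017]
tool_rot: [1.0, 0.001, -0.002, 0.001]
ft_force: [-0.8, -0.2, 0.4]
grip_width: 0.0003
grip_force: 0.0
```

```bash
python3 -c "
from h import *
c=wrist('w3')"
```

```text
5.45 [0.4589 0.3552 0.2017] [ 1.      0.0006 -0.0017  0.0013] [-0.8222 -0.209   0.4275] 0.0003095926792631199
```

View pics/w3.png

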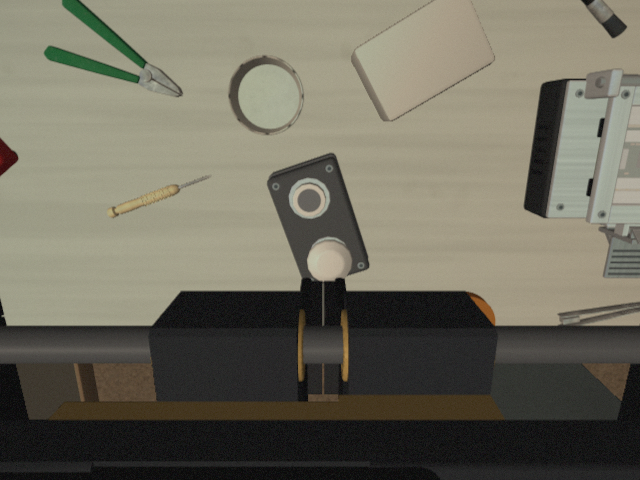

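The start disc is at (310,200) with a grey inset and ring, and the mushroom stop is at (329,259). The station is clear around start.

Run:
```python
from h import *
c=pickle.load(open("w3.pkl","rb"))
print(ray(c,310,200,.056),ray(c,329,259,.0695))
```

```text
[0.4743 0.365  0.056 ] [0.4314 0.3505 0.0695]
```

Request:
arm_command:
  delta_rot:
    - [0, 0, 0]
    - [0, 0, 0]
    - [0, 0, 0]
    - [0, 0, 0]
    - [0, 0, 0]
    - [0, 0, 0]
    - [0, 0, 0]
    - [0, 0, 0]
  delta_pos:
    - [0.017, -0.01, 0.03]
    - [0.017, -0.01, 0.07]
    - [0.017, -0.01, 0.1]
    - [0.017, -0.01, 0.12]
    - [0.017, -0.01, 0.13]
    - [0.017, -0.01, 0.137]
    - [0.017, -0.01, 0.137]
    - [0.017, -0.01, 0.137]
  gripper: [1, 1, 1, 1, 1, 1, 1, 1]

```text
time: 6.17
position: [0.478, 0.3655, 0.0672]
tool_rot: [1.0, -0.001, 0.001, -0.0]
ft_force: [0.9, 0.1, 0.4]
grip_width: 0.0002
grip_force: 0.0
```

Request:
arm_command:
  delta_rot:
    - [0, 0, 0]
    - [0, 0, 0]
    - [0, 0, 0]
    - [0, 0, 0]
    - [0, 0, 0]
    - [0, 0, 0]
    - [0, 0, 0]
    - [0, 0, 0]
  delta_pos:
    - [-0.002, 0, 0.004]
    - [-0.002, 0, 0.008]
    - [-0.002, 0, 0.011]
    - [-0.002, 0, 0.013]
    - [-0.002, 0, 0.015]
    - [-0.002, 0, 0.0165]
    - [-0.002, 0, 0.0165]
    - [-0.002, 0, 0.0165]
  gripper: [1, 1, 1, 1, 1, 1, 1, 1]

```text
time: 6.83
position: [0.4755, 0.3662, 0.0514]
tool_rot: [1.0, 0.0, 0.001, -0.0]
ft_force: [-1.5, -1.1, 8.6]
grip_width: 0.0001
grip_force: 4.2
```

Request:
arm_command:
  delta_rot:
    - [0, 0, 0]
    - [0, 0, 0]
    - [0, 0, 0]
    - [0, 0, 0]
    - [0, 0, 0]
    - [0, 0, 0]
    - [0, 0, 0]
    - [0, 0, 0]
    - [0, 0, 0]
    - [0, 0, 0]
    - [0, 0, 0]
    - [0, 0, 0]
  delta_pos:
    - [0, 0, 0.0006]
    - [0, 0, 0.0006]
    - [0, 0, 0.0006]
    - [0, 0, 0.0006]
    - [0, 0, 0.0006]
    - [0, 0, 0.0006]
    - [0, 0, 0.0006]
    - [0, 0, 0.0006]
    - [0, 0, 0.0006]
    - [0, 0, 0.0006]
    - [0, 0, 0.0006]
    - [0, 0, 0.0006]
  gripper: [1, 1, 1, 1, 1, 1, 1, 1, 1, 1, 1, 1]

```text
time: 7.83
position: [0.4754, 0.3662, 0.0513]
tool_rot: [1.0, 0.0, 0.001, -0.0]
ft_force: [-1.5, -2.0, 12.1]
grip_width: 0.0004
grip_force: 5.8
```

Request:
arm_command:
  delta_rot:
    - [0, 0, 0]
    - [0, 0, 0]
    - [0, 0, 0]
    - [0, 0, 0]
    - [0, 0, 0]
    - [0, 0, 0]
    - [0, 0, 0]
    - [0, 0, 0]
    - [0, 0, 0]
    - [0, 0, 0]
    - [0, 0, 0]
    - [0, 0, 0]
  delta_pos:
    - [0, 0, 0]
    - [0, 0, 0]
    - [0, 0, 0]
    - [0, 0, 0]
    - [0, 0, 0]
    - [0, 0, 0]
    - [0, 0, 0]
    - [0, 0, 0]
    - [0, 0, 0]
    - [0, 0, 0]
    - [0, 0, 0]
    - [0, 0, 0]
  gripper: [1, 1, 1, 1, 1, 1, 1, 1, 1, 1, 1, 1]

```text
time: 8.83
position: [0.4755, 0.3662, 0.0513]
tool_rot: [1.0, 0.0, 0.001, -0.0]
ft_force: [-2.3, -0.9, 11.9]
grip_width: 0.0005
grip_force: 5.8
```

Request:
arm_command:
  delta_rot:
    - [0, 0, 0]
    - [0, 0, 0]
    - [0, 0, 0]
    - [0, 0, 0]
    - [0, 0, 0]
    - [0, 0, 0]
  delta_pos:
    - [0, 0, 0]
    - [0, 0, 0]
    - [0, 0, 0]
    - [0, 0, 0]
    - [0, 0, 0]
    - [0, 0, 0]
  gripper: [1, 1, 1, 1, 1, 1]

```text
time: 9.33
position: [0.4755, 0.3662, 0.0513]
tool_rot: [1.0, 0.0, 0.001, -0.0]
ft_force: [-2.7, -1.2, 11.5]
grip_width: 0.0007
grip_force: 5.8
```

Request:
arm_command:
  delta_rot:
    - [0, 0, 0]
    - [0, 0, 0]
    - [0, 0, 0]
    - [0, 0, 0]
    - [0, 0, 0]
    - [0, 0, 0]
    - [0, 0, 0]
  delta_pos:
    - [0, 0, -0.005]
    - [0, 0, -0.012]
    - [0, 0, -0.03]
    - [0, 0, -0.065]
    - [0, 0, -0.1]
    - [0, 0, -0.12]
    - [0, 0, -0.12]
  gripper: [1, 1, 1, 1, 1, 1, 1]

```text
time: 9.92
position: [0.4781, 0.3676, 0.1747]
tool_rot: [1.0, 0.0, 0.005, -0.002]
ft_force: [0.4, 0.2, -0.2]
grip_width: 0.0007
grip_force: 0.0
```

Request:
arm_command:
  delta_rot:
    - [0, 0, 0]
    - [0, 0, 0]
    - [0, 0, 0]
    - [0, 0, 0]
    - [0, 0, 0]
    - [0, 0, 0]
    - [0, 0, 0]
    - [0, 0, 0]
    - [0, 0, 0]
    - [0, 0, 0]
  delta_pos:
    - [-0.062, 0.26, 0]
    - [-0.062, 0.26, 0]
    - [-0.062, 0.26, 0]
    - [-0.062, 0.26, 0]
    - [-0.062, 0.26, 0]
    - [-0.062, 0.26, 0]
    - [-0.062, 0.26, 0]
    - [-0.062, 0.26, 0]
    - [-0.062, 0.26, 0]
    - [-0.062, 0.26, 0]
  gripper: [1, 1, 1, 1, 1, 1, 1, 1, 1, 1]

```text
time: 10.75
position: [0.4134, 0.1065, 0.1692]
tool_rot: [1.0, -0.0, -0.0, -0.0]
ft_force: [0.5, 0.6, 0.4]
grip_width: 0.0005
grip_force: 0.0
```

Run:
```python
from h import *
import cv2
c=wrist('w4');from rig import viewer
s=viewer.camera("side")["pixels"]
cv2.imwrite("pics/x4.png",cv2.hconcat([cv2.resize(s[170:290,370:510],(466,400),interpolation=cv2.INTER_CUBIC),cv2.resize(c["pixels"][0:400,153:487],(334,400))]))
```

```text
10.75 [0.4134 0.1065 0.1692] [ 1.     -0.0001 -0.     -0.0002] [0.5427 0.6054 0.4199] 0.0004609774920431189
```

View pics/x4.png

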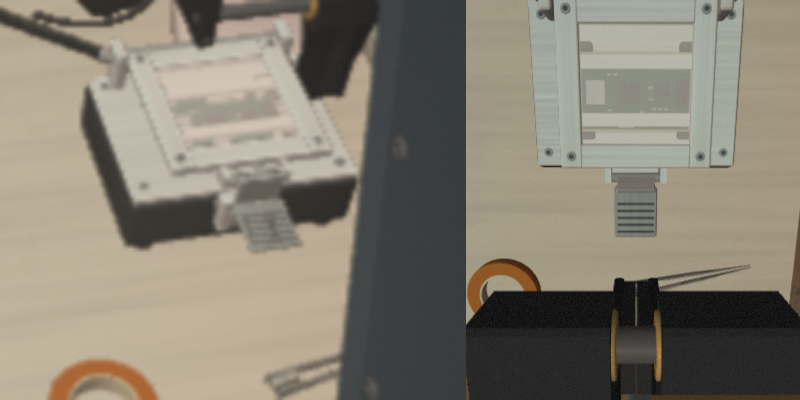

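The picture shows the lid still latched and flat, and the tab clear under the fingers with its end at row 236. Now pressing the tab.

Request:
arm_command:
  delta_rot:
    - [0, 0, 0]
    - [0, 0, 0]
    - [0, 0, 0]
    - [0, 0, 0]
    - [0, 0, 0]
    - [0, 0, 0]
    - [0, 0, 0]
  delta_pos:
    - [0, 0, 0.03]
    - [0, 0, 0.065]
    - [0, 0, 0.09]
    - [0, 0, 0.105]
    - [0, 0, 0.113]
    - [0, 0, 0.113]
    - [0, 0, 0.113]
  gripper: [1, 1, 1, 1, 1, 1, 1]

```text
time: 11.43
position: [0.4134, 0.1066, 0.0564]
tool_rot: [1.0, 0.001, -0.0, -0.0]
ft_force: [0.5, 0.3, 0.3]
grip_width: 0.0005
grip_force: 0.0
```

Request:
arm_command:
  delta_rot:
    - [0, 0, 0]
    - [0, 0, 0]
    - [0, 0, 0]
    - [0, 0, 0]
    - [0, 0, 0]
    - [0, 0, 0]
    - [0, 0, 0]
    - [0, 0, 0]
    - [0, 0, 0]
    - [0, 0, 0]
  delta_pos:
    - [0, 0, 0.004]
    - [0, 0, 0.008]
    - [0, 0, 0.01]
    - [0, 0, 0.012]
    - [0, 0, 0.0135]
    - [0, 0, 0.015]
    - [0, 0, 0.016]
    - [0, 0, 0.017]
    - [0, 0, 0.017]
    - [0, 0, 0.017]
  gripper: [1, 1, 1, 1, 1, 1, 1, 1, 1, 1]

```text
time: 12.27
position: [0.4121, 0.106, 0.0395]
tool_rot: [1.0, -0.0, -0.001, -0.0]
ft_force: [-3.0, 3.0, 5.8]
grip_width: 0.0004
grip_force: 3.1
```

Run:
```python
from h import *
import cv2
c=wrist('w5');from rig import viewer
s=viewer.camera("side")["pixels"]
cv2.imwrite("pics/x5.png",cv2.hconcat([cv2.resize(s[170:290,370:510],(466,400),interpolation=cv2.INTER_CUBIC),cv2.resize(c["pixels"][0:400,153:487],(334,400))]))
```

```text
12.2667 [0.4121 0.106  0.0395] [ 1.     -0.     -0.0009 -0.    ] [-2.9566  2.9956  5.8197] 0.0004424077185971916
```

View pics/x5.png

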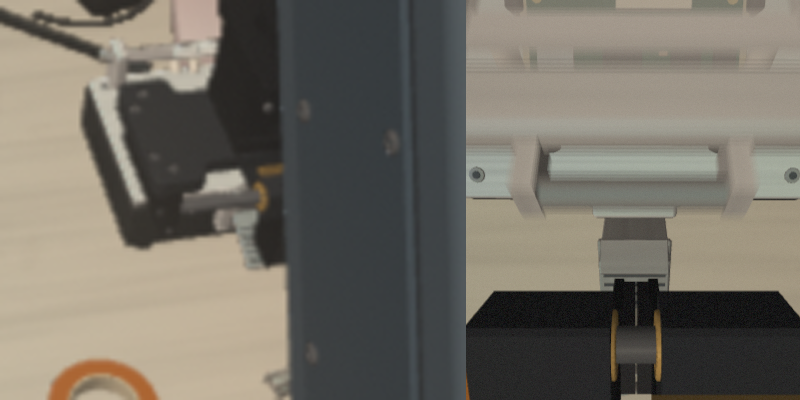

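The lid has sprung up: its bar is now large in the wrist view at rows 150–200 and clear of the gripper. I'll hold briefly, release, and retreat up and back.

Request:
arm_command:
  delta_rot:
    - [0, 0, 0]
    - [0, 0, 0]
    - [0, 0, 0]
    - [0, 0, 0]
    - [0, 0, 0]
    - [0, 0, 0]
    - [0, 0, 0]
    - [0, 0, 0]
    - [0, 0, 0]
    - [0, 0, 0]
    - [0, 0, 0]
    - [0, 0, 0]
  delta_pos:
    - [0, 0, 0]
    - [0, 0, 0]
    - [0, 0, 0]
    - [0, 0, 0]
    - [0, 0, -0.006]
    - [0, 0, -0.014]
    - [0, 0, -0.022]
    - [-0.008, 0, -0.04]
    - [-0.012, 0, -0.07]
    - [-0.012, 0, -0.11]
    - [-0.012, 0, -0.15]
    - [-0.012, 0, -0.18]
  gripper: [1, 1, 1, 1, 1, 1, 1, 1, 1, 1, 1, 1]

```text
time: 13.37
position: [0.402, 0.1058, 0.2232]
tool_rot: [1.0, -0.0, 0.002, 0.0]
ft_force: [-0.4, 0.1, -0.3]
grip_width: 0.0006
grip_force: 0.0
```

Request:
arm_command:
  delta_rot:
    - [0, 0, 0]
    - [0, 0, 0]
    - [0, 0, 0]
    - [0, 0, 0]
    - [0, 0, 0]
  delta_pos:
    - [0.03, 0, 0]
    - [0.03, 0, 0]
    - [0.03, 0, 0]
    - [0.03, 0, 0]
    - [0.03, 0, 0]
  gripper: [1, 1, 1, 1, 1]

```text
time: 13.78
position: [0.4296, 0.1059, 0.2188]
tool_rot: [1.0, -0.0, -0.001, 0.0]
ft_force: [-0.3, -0.2, 0.0]
grip_width: 0.0004
grip_force: 0.0
```

```bash
python3 -c "
from h import *
c=wrist('w6')"
```

```text
13.7833 [0.4296 0.1059 0.2188] [ 1.     -0.0001 -0.0014  0.    ] [-0.2807 -0.1576  0.02  ] 0.0004304317226296553
```

View pics/w6.png

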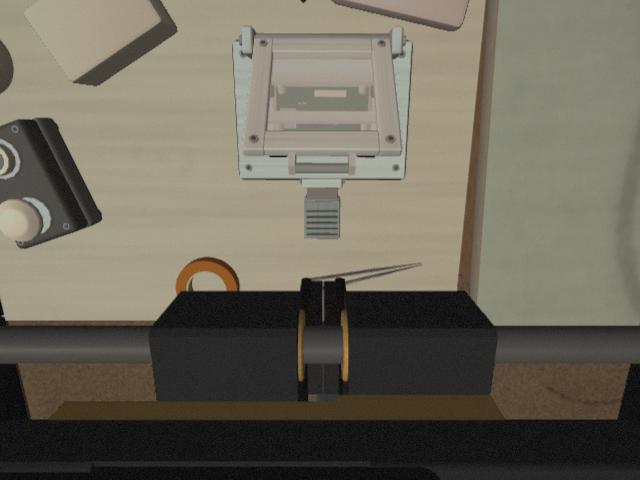

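The lid stands fully open, as at the start (front edge at row 153). The latch is back at rest, the board is in its nest, and the arm is clear.

```bash
python3 -c "
from rig import robot
print(robot.hand_in())"
```

```text
the job is handed in; nothing more can be done
None
```

I ran the full test and handed it in at about 14 s: lid latched, start held in for about 2.5 s and released, tab pressed, and the lid is standing open again. The final picture shows the board in its nest and the arm clear; the hand-in returned no verdict.

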